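Open the filter bay of a solder-fume extractor

TASK

On the fume extractor, press the snap tab that blocks the grey filter cover fully down with the fingertips; it stays down. Then push the freed cover by its raised rib along its track, past the tab and off its seat, until the pleated filter bay under it is completely uncovered. Only press and push: do not lift the cover, leave it lying flat in the track, and leave the tape roll, solder spool and brass-wool pot standing where they are.

Things in the scene. Friction and masses are not known exactly. Their poses are not given: they have to be found in the camera images.
- unit: Blue fume-extractor housing fixed to the bench, 250 x 132 mm; deck 60 mm high, side walls 72.5 mm, lips over the seated cover's sides 76.5 mm (88 mm apart). Origin: centre of its underside. x is the level way the cover slides, from seat to tab; y across, z up. Track 104 mm wide between walls; stop wall 12.5 mm above the deck, inner face at x = +115 mm.
- bay (a point): Centre of the filter bay's opening, at deck height, axes as the unit's. The bay is 83 mm long (x) by 84 mm wide, with a white pleated filter inside; at the start the cover hides it. It is completely uncovered when the cover's origin is at least 91.5 mm from this point along +x; the stop allows about 128 mm.
- tab_top (a point): Centre of the top face of the grey snap tab, a block 36 mm (x) by 28 mm (y) standing up from the deck just beyond the cover's leading edge (4 to 7 mm from it). At the start its top is 12 to 14 mm above the deck, 2 to 4 mm higher than the cover's plate. Axes as the unit's.
- tab (a joint): How far the snap tab is pressed straight down, m: 0 is fully up, 0.013 fully down (top 1 mm above the deck). It moves against a steady 4 N or so, without a spring, and stays where it is left. The cover can pass over it from 0.0105 on.
- cover: Grey filter cover, loose in the track, 0.1 to 0.2 kg: a plate 100 x 100 mm, 6 mm thick, on two runners 4 mm high, so that its top is 10 mm above the deck, with a cross rib on top. Origin: centre of its underside, at deck height; x is the slide direction, z up. It has 2 mm of play each side.
- rib (a point): Centre of the top edge of the cover's cross rib: 10 mm thick (x), 60 mm long (y), standing 14 mm above the plate (24 mm above the deck), 20 mm ahead of the cover's origin. Push on its rear (-x) face; in front of it 25 mm of plate run to the leading edge.
- tape: Roll of tape lying flat, 96 mm across, 24 mm high, on the bench beside the unit. Origin: centre of its underside. Leave it alone.
- spool: Solder spool standing on end, diameter 54 mm, 46 mm high, on the bench beside the unit. Origin: centre of its underside. Leave it alone.
- pot: Round steel pot with brass wool, diameter 64 mm, 45 mm high, on the bench beside the unit. Origin: centre of its underside. Leave it alone.

How it is judged (in metres and radians):
On the way:
1. the snap tab is pressed down, with the cover still on its seat (value of joint tab above 0.0105 m and x of cover in the frame of bay below 0.012 m), for 0.1 s.
At the end, for the whole second after the job is handed in: The cover lies flat (within 0.06 rad and 5 mm of deck height), at rest in its track, its origin at least 89 mm along the slide direction from the bay's centre so that the bay is open; the tab is still down (over 9.5 mm); tape, spool and pot stand within 30 mm of where they were (x of cover in the frame of bay above 0.089 m and z of cover in the frame of bay between -0.005 and 0.005 m and angle between cover's own z axis and vertical below 0.06 rad and linear speed of cover below 0.01 m/s and value of joint tab above 0.0095 m and distance of each of tape, spool, pot from where it was at the start of the episode below 0.03 m and angle between each of tape, spool, pot's own z axis and vertical below 0.3 rad); the robot touches nothing.
It fails at once if the cover is lifted or tipped (z of cover in the frame of bay above 0.012 m or angle between cover's own z axis and vertical above 0.2 rad).
It fails at once if the tape roll, spool or pot is pushed away or tipped (not ((distance of tape from where it was at the start of the episode below 0.03 m and angle between tape's own z axis and vertical below 0.3 rad) and (distance of spool from where it was at the start of the episode below 0.03 m and angle between spool's own z axis and vertical below 0.3 rad) and (distance of pot from where it was at the start of the episode below 0.03 m and angle between pot's own z axis and vertical below 0.3 rad))).
It also fails if it takes over 40 s, if anything falls off the work surface, if the arm or the gripper's body presses on something with over 40 N, if the wrist force passes 120 N, or if a joint passes its speed limit or range.

ROBOT

A 6-joint arm with a two-finger parallel gripper is mounted at the origin on the work surface. World frame = base frame: x ahead of the robot, y to its left, z up, the work surface at z = 0. Lengths are in m, angles in degrees, forces in N, time in s.
With the tool pointing down it reaches from about 0.325 to 0.9 m from the base axis. Payload 3.5 kg.
Tool frame: the origin (TCP) lies at the very end of the fingers, on their centre line; the grasp point (between the pads) lies 19 mm behind it (manip.grip_point_offset is the distance from the TCP to the grasp point, in m); y points along the fingers, z is the direction in which the jaws open and shut, and the axes are right-handed (so a half turn about y gives the same grasp; the last joint's range is limited). The gripper opens to 85 mm and grips with 20 to 120 N. Pads are 22 mm wide; open, the fingers measure 114 mm over their backs; the gripper's body (76 mm by 85 mm) begins 54 mm behind the grasp point. The pads swing forward as they close: fully open they stand 13 mm farther back than shut.
Start: joints at [-71.242, 15.837, -1.513, 72.651, 0, 84.076], TCP at [0.261, -0.568, 0.231] pointing down, gripper open.
Joint ranges: [-178.77, 178.77], [-48.84, 107.48], [-61.69, 71.31], [-111.58, 123.2], [-90, 87.43], [-180, 180]. Speed limits (degrees/s): [147.25, 147.25, 180, 180, 180, 180].

INTERFACE

Orientations are given as [roll, pitch, yaw] about the fixed x, y, z axes, in that order (R = Rz(yaw) Ry(pitch) Rx(roll)).
In Python, from plant import manip, cams, sign_off, spotter gives the robot as it stands.
- The arm moves only by the tool drive_tool, never from a script. Its argument "deltas" is a list that holds one entry, the list of rows, each a list of 7 numbers: the closure in counts, from 0 (fully open) to 255 (shut), then the shift along the tool's x, y, z in mm, then the turn, a rotation vector about the tool's x, y, z in rad. In form: [[[grip, dx, dy, dz, rx, ry, rz], ...]]. A call has 1 to 12 rows; each row shifts and turns the commanded pose from where the row before left it, along the tool's axes as they then stand; what a row does not reach is not made up. A row lasts 1/10 s, in which the tool goes at most 50 mm and 8.59 degrees, less where a joint would pass 70% of its speed; a pose out of reach is approached as far as the arm can. A call with a gripper value outside its range is refused whole. The fingers move at their own pace and stop on an object; the grip force is fixed at half the most. Time passes only in rows, so rows that do not move let the fingers close. It gives the time, the measured TCP pose, the force and the opening at its end, in the units of the state.
- manip.get_state(): the state, without advancing time (a new reading comes with each control period).
- cams.read_camera(name): name is "scene" or "top" or "wrist"; returns the picture (400x640x3 uint8, blue, green, red); there is no depth.
- cams.get_calibration(name): a dict with "vfov" (degrees; the focal length in pixels is half the picture's height over the tangent of half this angle, whatever the lens; pixels are square), "cx", "cy" (the principal point, pixels), "R" (3x3) and "t" (3): a world point X has camera coordinates R X + t. Camera axes: x right, y down, z forward; pixel columns grow to the right and rows downward; lengths in m; the calibration is good to about 2 mm. A picture is of the moment at which its call begins: read the wrist's pose just before it. get_calibration takes no time and is no camera call; for the wrist camera it gives the pose at the moment of the call.
- sign_off(): hands the job in, once; it reports no verdict.
Trained networks look in the newest picture that a camera, given by its name, has taken for a name from the list of things; names that differ only in an ending like _2 or _b are one class to them, and where a whole thing is asked for, a point or a joint stands for the part that bears it (a point fixed in the world has none). Each returns a list of dicts, best first, with "p" (0 to 1); they miss things now and then, are a little off and sometimes report something else, mostly with a low value. They report only what shows in the picture. A call takes as long as a camera call.
- spotter.find_in(query, camera): "centre" ([x, y, z] in m, in world coordinates, good to about 4 mm: the middle of the surface that is visible of it).
The state is a dict: "time_s": time; "q": joint angles; "joint_vel": joint speeds; "tau": joint torques, N m; "eef_pos": TCP position; "tool_rot": TCP orientation; "force": force on the tool from outside, world axes, zero at the start; "wrist_torque": the same for the moment, N m; "opening": finger opening in m.
Only numpy, scipy, OpenCV 4.12 (cv2) and the standard library are available. Lean on these libraries where they do the work, as an engineer would, in place of code of your own. Each camera call takes 0.05 s, during which the arm holds its last target. There are 200 camera calls.

## Working session

There is one attempt and no reset: what is moved stays moved. The work goes in short steps, Python scripts to look and compute and a tool call to move; the robot and the scene stay as the last step left them, time stands still between calls to the robot, and variables do not carry over. Pictures are saved under pics/ and viewed, about 8 in all and at most 12, crops included, and the job is handed in when it is done.

Besides the shell and the picture viewer there is one more tool, called after ">>>" by a JSON object that holds its "method" and its "body". drive_tool: Moves the arm, as the interface text tells. Its arguments: {"type":"object","properties":{"deltas":{"type":"array","items":{"type":"array","items":{"type":"array","items":{"type":"number"}}}}},"required":["deltas"]}

```bash
mkdir -p pics; cat > h.py <<'E'
from plant import manip,cams,sign_off,spotter
import numpy as np,cv2
from scipy.spatial.transform import Rotation as Ro
def cal(n):
    c=cams.get_calibration(n);f=200/np.tan(np.radians(c["vfov"])/2)
    return f,c["cx"],c["cy"],np.array(c["R"]),np.array(c["t"])
def px(n,u,v,z):
    f,cx,cy,R,t=cal(n);d=R.T@np.array([(u-cx)/f,(v-cy)/f,1]);o=-R.T@t
    return o+d*(z-o[2])/d[2]
def proj(n,X):
    f,cx,cy,R,t=cal(n);p=R@np.array(X)+t;return np.array([cx+f*p[0]/p[2],cy+f*p[1]/p[2]])
E
python3 - <<'E'
from h import *
s=manip.get_state();print(s)
for n in("top","scene"):
    cv2.imwrite(f"pics/{n}0.png",cams.read_camera(n))
    f,cx,cy,R,t=cal(n);print(n,f,cx,cy,-R.T@t)
    for q in("unit","tab_top","cover","rib","tape","spool","pot"):
        print(q,[(np.round(d["centre"],3),round(d["p"],2)) for d in spotter.find_in(q,n)[:2]])
E
```

```text
{'time_s': 0.0, 'q': array([-7.12402906e+01,  1.58782667e+01, -1.59881232e+00,  7.26504279e+01,
       -9.34216577e-04,  8.40755602e+01]), 'joint_vel': array([ 0.10250441, -0.02579342, -0.05794988, -0.05058035, -0.02045218,
       -0.04688871]), 'tau': array([-2.33322040e-03, -4.45512915e+01,  2.95199651e+01,  1.63921580e-02,
       -2.75620987e-04,  1.55171227e-05]), 'eef_pos': array([ 0.26074199, -0.56714872,  0.23015163]), 'tool_rot': array([-9.01269223e+01,  1.22316247e-02, -1.55315863e+02]), 'force': array([-0.74177264,  0.38495232, -0.46859028]), 'wrist_torque': array([0.03683759, 0.02525299, 0.01564123]), 'opening': 0.08491593229830835}
top 434.1214193808278 318.65398140010643 194.22938236240537 [0.43682121 0.04680265 0.92655056]
unit [(array([ 0.622, -0.086,  0.06 ]), 0.81)]
tab_top [(array([ 0.604, -0.101,  0.072]), 0.54)]
cover [(array([ 0.548, -0.14 ,  0.07 ]), 0.91), (array([ 0.603, -0.103,  0.072]), 0.47)]
rib [(array([ 0.549, -0.138,  0.068]), 0.78), (array([ 0.62 , -0.086,  0.059]), 0.7)]
tape [(array([0.489, 0.013, 0.025]), 0.85)]
spool [(array([ 0.617, -0.249,  0.042]), 0.77), (array([ 0.726, -0.202,  0.042]), 0.61)]
pot [(array([ 0.725, -0.205,  0.043]), 0.68)]
scene 432.3665757185173 328.80112430987424 201.85707716310853 [ 1.08977119 -0.22848442  0.69755407]
unit [(array([ 0.635, -0.1  ,  0.064]), 0.91)]
tab_top [(array([ 0.641, -0.099,  0.066]), 0.71), (array([ 0.611, -0.101,  0.074]), 0.68)]
cover [(array([ 0.554, -0.139,  0.074]), 0.6)]
rib [(array([ 0.551, -0.138,  0.07 ]), 0.56)]
tape [(array([0.492, 0.01 , 0.022]), 0.88)]
spool [(array([ 0.63 , -0.256,  0.044]), 0.83), (array([ 0.637, -0.1  ,  0.06 ]), 0.27)]
pot [(array([ 0.733, -0.204,  0.044]), 0.57)]
```

View pics/top0.png

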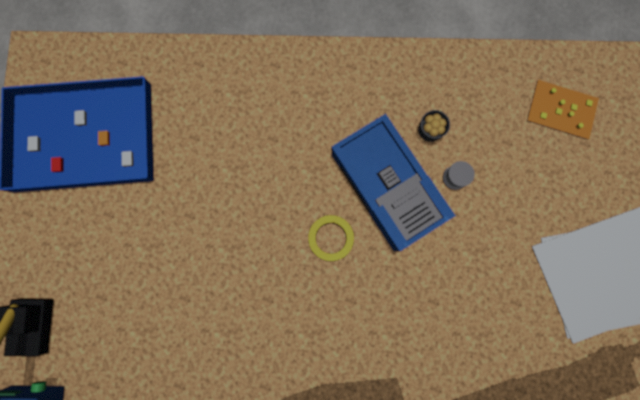

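Top view: unit's long axis runs from the cover (410,210) to the open end (360,130). The tab is at about (389,177), the tape at (331,238), the spool at (460,175) and the pot at (434,125). I'll zoom in.

```bash
python3 - <<'E'
import cv2
a=cv2.imread("pics/top0.png")[105:260,310:480]
cv2.imwrite("pics/top0z.png",cv2.resize(a,None,fx=3.8,fy=3.8,interpolation=cv2.INTER_CUBIC))
E
```

```text
(no output)
```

View pics/top0z.png

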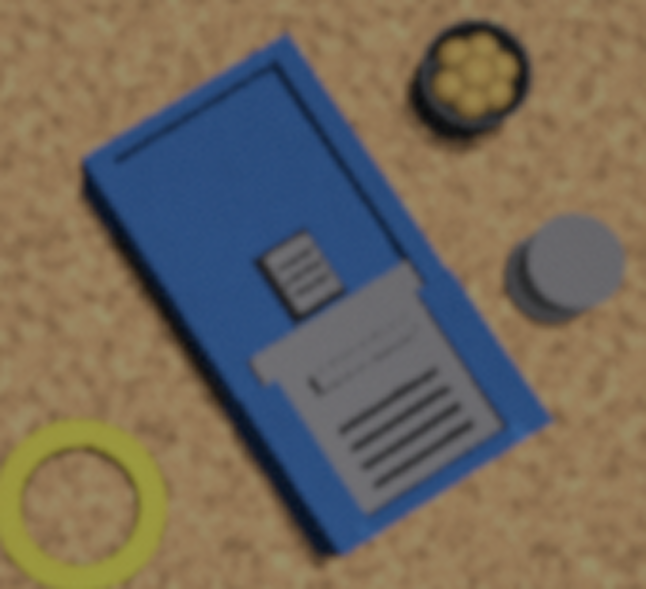

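View pics/scene0.png

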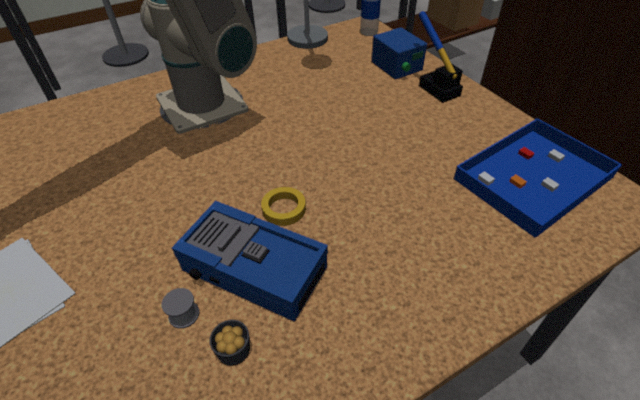

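The zoom shows the housing corners at (85,163), (288,37), (550,420) and (335,553), the tab top centred near (303,275), and the cover's front edge from (252,358) to (413,262). The scene view agrees, and the stop wall faces away from the robot.

```bash
python3 - <<'E'
from h import *
P=lambda x,y,z:px("top",310+(x+.5)/3.8-.5,105+(y+.5)/3.8-.5,z)
A,B,C,D=[P(*c,.0725) for c in((85,163),(288,37))]+[P(*c,.0725) for c in((550,420),(335,553))]
yaw=lambda v:np.degrees(np.arctan2(v[1],v[0]))
print(A,B,C,D);print("len",np.linalg.norm(B-C),np.linalg.norm(A-D),"wid",np.linalg.norm(A-B),np.linalg.norm(C-D))
print("yaws",yaw(B-C),yaw(A-D),yaw(A-B)-90,yaw(D-C)-90,"ctr",(A+B+C+D)/4)
L,R=P(252,358,.07),P(413,262,.07);print("cover front",(L+R)/2,np.linalg.norm(L-R),yaw(L-R)-90)
print("tab",np.mean([P(*c,.073) for c in((265,258),(305,232),(343,290),(300,318))],0))
print(Ro.from_euler('xyz',manip.get_state()['tool_rot'],degrees=True).as_matrix().round(3))
f,cx,cy,Rm,t=cal("wrist");print(f,-Rm.T@t,Rm)
E
```

```text
[0.66486649 0.0156569  0.0725    ] [ 0.73665708 -0.09330979  0.0725    ] [ 0.53095939 -0.22813046  0.0725    ] [ 0.46053522 -0.11491439  0.0725    ]
len 0.24594339286948555 0.24248737381848764 wid 0.1304899589740664 0.13333207520290444
yaws 33.2420807794743 32.579296572934716 33.37811454963693 31.882986721374152 ctr [ 0.59825454 -0.10517444  0.0725    ]
cover front [ 0.58798175 -0.11603177  0.07      ] 0.10071117185383552 31.58690319821862
tab [ 0.60614534 -0.10004353  0.073     ]
[[-0.909  0.     0.418]
 [-0.418 -0.    -0.909]
 [ 0.    -1.     0.   ]]
280.72765305083215 [ 0.32239721 -0.53954593  0.37389716] [[ 4.16374795e-01 -9.09193054e-01  1.41055108e-04]
 [-8.76083651e-01 -4.01170490e-01  2.67469018e-01]
 [-2.43124386e-01 -1.11490934e-01 -9.63566451e-01]]
```

>>> {"method": "drive_tool", "body": {"deltas": [[[255, 0, 0, 0, 0, -0.141, 0], [255, -35, 3, -15, 0, 0, 0], [255, -35, 3, -15, 0, 0, 0], [255, -35, 3, -15, 0, 0, 0], [255, -35, 3, -15, 0, 0, 0], [255, -35, 3, -15, 0, 0, 0], [255, -35, 3, -15, 0, 0, 0], [255, -35, 3, -15, 0, 0, 0], [255, -35, 3, -15, 0, 0, 0], [255, -35, 3, -15, 0, 0, 0], [255, -35, 3, -15, 0, 0, 0], [255, -35, 0, -15, 0, 0, 0]]]}}

```text
time_s: 2.0
eef_pos: [0.4959, -0.2193, 0.2011]
tool_rot: [-90.0, -0.0, -147.2]
force: [0.6, -0.7, -0.2]
opening: -0.0
```

>>> {"method": "drive_tool", "body": {"deltas": [[[255, -35, 0, -15, 0, 0, 0], [255, -35, 0, -15, 0, 0, 0], [255, -34, 0, -10, 0, 0, 0], [255, 0, 0, 0, 0, 0, 0], [255, 0, 0, 0, 0, 0, 0], [255, 0, 0, 0, 0, 0, 0]]]}}

```text
time_s: 2.6
eef_pos: [0.5607, -0.1314, 0.2012]
tool_rot: [-90.0, -0.0, -147.3]
force: [-0.4, 0.1, -0.4]
opening: 0.0001
```

```bash
python3 - <<'E'
from h import *
s=manip.get_state();print(s['time_s'],s['eef_pos'],s['tool_rot'],s['force'])
cv2.imwrite("pics/w1.png",cams.read_camera("wrist"))
for q in("tab_top","cover","rib","bay"):
    print(q,[(np.round(d["centre"],4),round(d["p"],2)) for d in spotter.find_in(q,"wrist")[:2]])
for n,p in dict(tab=(.6078,-.1033,.073),front=(.588,-.116,.07),rib=(.5628,-.1323,.084)).items(): print(n,proj("wrist",p))
E
```

```text
2.6 [ 0.56072737 -0.13137553  0.20123884] [-9.00085682e+01 -3.60985853e-02 -1.47268209e+02] [-0.41135488  0.11152708 -0.36938807]
tab_top [(array([ 0.6099, -0.0956,  0.071 ]), 0.91)]
cover [(array([ 0.5595, -0.1375,  0.0696]), 0.72)]
rib [(array([ 0.5556, -0.1357,  0.0709]), 0.92)]
bay [(array([ 0.6344, -0.0827,  0.0623]), 0.64)]
tab [327.15825122 132.49704392]
front [327.13288999 157.07002362]
rib [327.32693191 190.46161609]
```

View pics/w1.png

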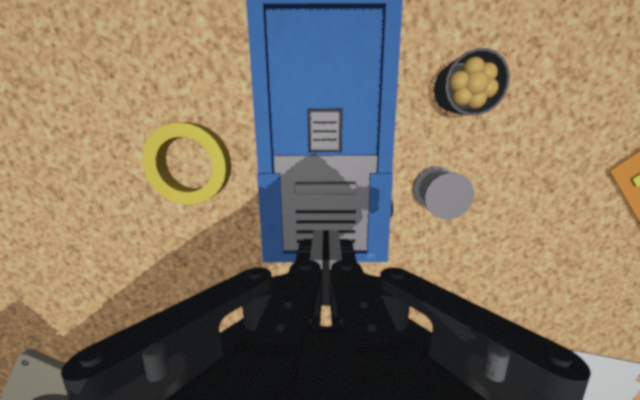

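The wrist view shows the tab top spanning about (308–341, 109–152), the cover's front edge at v≈155 and the rib top at v≈188. The walls stand symmetric about u≈325, so the yaw is right.

```bash
python3 - <<'E'
from h import *
e=manip.get_state()['eef_pos'];Rt=Ro.from_euler('xyz',manip.get_state()['tool_rot'],degrees=True).as_matrix()
for n,u,v,z in(("tab",324.5,130,.073),("tab back",324.5,109,.073),("front",326,155.5,.07),("rib top",326,188,.084),("wallL",271,100,.0725),("wallR",381,100,.0725),("slotend",325,250,.0765),("unit end",325,261,.0765),("stop in",325,6,.0725)):
    p=px("wrist",u,v,z);print(n,p.round(4),"tool mm",(Rt.T@(p-e)*1000).round(1))
g=cv2.imread("pics/w1.png").mean(2)
print(g[95:215,324:327].mean(1).round().astype(int).tolist())
E
```

```text
tab [ 0.6084 -0.1     0.073 ] tool mm [-57.2 128.3  -1. ]
tab back [ 0.6243 -0.0898  0.073 ] tool mm [-76.1 128.3  -1. ]
front [ 0.5887 -0.1142  0.07  ] tool mm [-32.9 131.3   0.4]
rib top [ 0.5642 -0.1299  0.084 ] tool mm [ -3.8 117.4   0.3]
wallL [ 0.6045 -0.0443  0.0725] tool mm [-84.  128.8 -50. ]
wallR [ 0.6588 -0.1292  0.0725] tool mm [-83.9 128.8  50.8]
slotend [ 0.5059 -0.166   0.0765] tool mm [ 64.7 124.9  -0.7]
unit end [ 0.4952 -0.1728  0.0765] tool mm [ 77.4 124.9  -0.8]
stop in [ 0.6945 -0.0455  0.0725] tool mm [-159.2  128.8   -0.4]
[116, 116, 116, 116, 116, 116, 116, 116, 116, 117, 116, 115, 108, 91, 73, 72, 98, 130, 150, 155, 156, 157, 157, 156, 154, 141, 112, 90, 109, 138, 152, 155, 155, 150, 134, 104, 94, 120, 145, 153, 154, 152, 141, 117, 92, 107, 138, 150, 152, 152, 152, 152, 149, 141, 117, 87, 83, 101, 109, 106, 111, 132, 147, 151, 146, 135, 122, 117, 117, 112, 106, 106, 105, 104, 105, 105, 104, 105, 104, 104, 104, 105, 103, 104, 102, 96, 80, 63, 63, 80, 95, 102, 103, 103, 102, 100, 99, 96, 90, 90, 98, 100, 102, 101, 101, 101, 101, 101, 101, 101, 100, 100, 100, 98, 86, 59, 37, 45, 69, 91]
```

>>> {"method": "drive_tool", "body": {"deltas": [[[255, -29, 0, 0, 0, 0, 0], [255, -29, 20, 0, 0, 0, 0], [255, 0, 32, 0, 0, 0, 0], [255, 0, 32, 0, 0, 0, 0], [255, 0, 32, 0, 0, 0, 0], [255, 0, 0, 0, 0, 0, 0], [255, 0, 4, 0, 0, 0, 0], [255, 0, 4, 0, 0, 0, 0], [255, 0, 0, 0, 0, 0, 0], [255, 0, 0, 0, 0, 0, 0]]]}}

```text
time_s: 3.85
eef_pos: [0.6111, -0.0999, 0.0788]
tool_rot: [-89.9, 0.1, -147.2]
force: [0.1, -0.2, 0.1]
opening: -0.0001
```

>>> {"method": "drive_tool", "body": {"deltas": [[[255, 0, 3, 0, 0, 0, 0], [255, 0, 3, 0, 0, 0, 0], [255, 0, 3, 0, 0, 0, 0], [255, 0, 3, 0, 0, 0, 0], [255, 0, 2, 0, 0, 0, 0], [255, 0, 0, 0, 0, 0, 0], [255, 0, 0, 0, 0, 0, 0]]]}}

```text
time_s: 4.55
eef_pos: [0.6104, -0.0996, 0.0633]
tool_rot: [-90.0, 0.0, -147.2]
force: [1.2, -0.3, 1.6]
opening: -0.0
```

>>> {"method": "drive_tool", "body": {"deltas": [[[255, 0, 1, 0, 0, 0, 0], [255, 0, 1, 0, 0, 0, 0], [255, 0, 1, 0, 0, 0, 0], [255, 0, 0, 0, 0, 0, 0]]]}}

```text
time_s: 4.95
eef_pos: [0.6104, -0.0996, 0.061]
tool_rot: [-90.0, 0.0, -147.2]
force: [-0.3, -0.6, 5.5]
opening: 0.0001
```

>>> {"method": "drive_tool", "body": {"deltas": [[[255, 0, 1, 0, 0, 0, 0], [255, 0, 1, 0, 0, 0, 0], [255, 0, 0, 0, 0, 0, 0]]]}}

```text
time_s: 5.25
eef_pos: [0.6105, -0.0996, 0.0609]
tool_rot: [-89.9, 0.0, -147.2]
force: [-3.6, 1.5, 15.9]
opening: -0.0003
```

The tab bottomed at z = 0.061 with 16 N, as it should. Next I lift and go behind the rib, staying above it.

>>> {"method": "drive_tool", "body": {"deltas": [[[255, 0, -20, 0, 0, 0, 0], [255, 0, -30, 0, 0, 0, 0], [255, 27, 0, 0, 0, 0, 0], [255, 27, 0, 0, 0, 0, 0], [255, 26, 0, 0, 0, 0, 0], [255, 0, 0, 0, 0, 0, 0], [255, 0, 0, 0, 0, 0, 0], [255, 0, 0, 0, 0, 0, 0]]]}}

```text
time_s: 6.05
eef_pos: [0.5429, -0.1424, 0.1079]
tool_rot: [-90.0, -0.0, -147.2]
force: [-0.1, 1.2, -0.1]
opening: -0.0003
```

```bash
python3 - <<'E'
from h import *
s=manip.get_state();print(s['time_s'],s['eef_pos'],s['tool_rot'],s['force'])
im=cams.read_camera("wrist");cv2.imwrite("pics/w2.png",im)
for n,p in dict(tabdown=(.6084,-.1,.061),front=(.5887,-.1142,.07),ribtoprear=(.5600,-.1326,.084),tcp=s['eef_pos']).items(): print(n,proj("wrist",p).round(1))
E
```

```text
6.05 [ 0.54293659 -0.14242042  0.10791149] [-9.00366263e+01 -3.88317531e-03 -1.47220159e+02] [-0.09501352  1.1829884  -0.12553537]
tabdown [325.1 102.1]
front [327.1 141.6]
ribtoprear [327.1 199.5]
tcp [325.5 245.5]
```

View pics/w2.png

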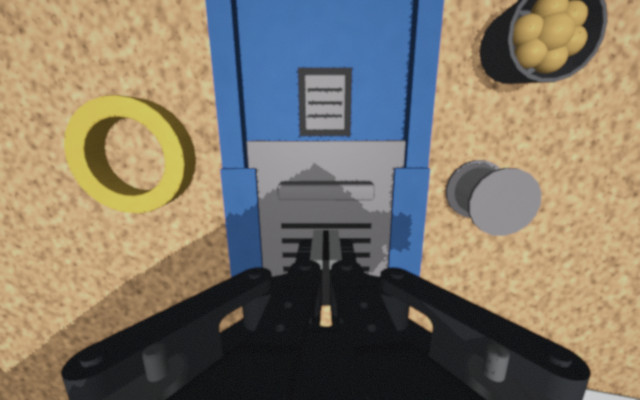

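The tab is down (its top centre matches the fully-down prediction), the cover is still seated with its front at v≈141, and the rib's rear top edge is at v≈199. That leaves about 9 mm of gap. Now I lower and push.

>>> {"method": "drive_tool", "body": {"deltas": [[[255, 0, 15, 0, 0, 0, 0], [255, 0, 15, 0, 0, 0, 0], [255, 0, 3, 0, 0, 0, 0], [255, 0, 0, 0, 0, 0, 0], [255, -4, 0, 0, 0, 0, 0], [255, -4, 0, 0, 0, 0, 0], [255, -4, 0, 0, 0, 0, 0], [255, -4, 0, 0, 0, 0, 0], [255, -4, 0, 0, 0, 0, 0], [255, 0, 0, 0, 0, 0, 0]]]}}

```text
time_s: 7.1
eef_pos: [0.5604, -0.1316, 0.0755]
tool_rot: [-90.0, 0.1, -147.2]
force: [-0.5, -0.5, -1.0]
opening: 0.0004
```

>>> {"method": "drive_tool", "body": {"deltas": [[[255, -5, 0, 0, 0, 0, 0], [255, -5, 0, 0, 0, 0, 0], [255, -5, 0, 0, 0, 0, 0], [255, -5, 0, 0, 0, 0, 0], [255, -5, 0, 0, 0, 0, 0], [255, -5, 0, 0, 0, 0, 0], [255, 0, 0, 0, 0, 0, 0]]]}}

```text
time_s: 7.8
eef_pos: [0.5858, -0.1152, 0.0753]
tool_rot: [-90.0, 0.1, -147.2]
force: [-0.2, -0.2, 0.4]
opening: -0.0004
```

>>> {"method": "drive_tool", "body": {"deltas": [[[255, -5, 0, 0, 0, 0, 0], [255, -5, 0, 0, 0, 0, 0], [255, -5, 0, 0, 0, 0, 0], [255, -5, 0, 0, 0, 0, 0], [255, -5, 0, 0, 0, 0, 0], [255, -5, 0, 0, 0, 0, 0], [255, -5, 0, 0, 0, 0, 0], [255, -5, 0, 0, 0, 0, 0], [255, -5, 0, 0, 0, 0, 0], [255, -5, 0, 0, 0, 0, 0], [255, -5, 0, 0, 0, 0, 0], [255, 0, 0, 0, 0, 0, 0]]]}}

```text
time_s: 9.0
eef_pos: [0.632, -0.0856, 0.0755]
tool_rot: [-90.0, 0.1, -147.2]
force: [0.1, 0.0, -0.2]
opening: 0.0002
```

```bash
python3 - <<'E'
from h import *
s=manip.get_state();print(s['time_s'],s['eef_pos'],s['force'])
im=cams.read_camera("wrist");cv2.imwrite("pics/w3.png",im)
S=np.array([np.cos(np.radians(32.8)),np.sin(np.radians(32.8)),0])
for d in(.08,.0915,.1,.11,.128): print(d,proj("wrist",np.array([.5887,-.1142,.07])+d*S).round(1),proj("wrist",np.array([.5600,-.1326,.084])+d*S).round(1))
E
```

```text
9.0 [ 0.63199171 -0.08558861  0.0754637 ] [ 0.13304294  0.04496198 -0.20168043]
0.08 [326.8 193.1] [326.8 262. ]
0.0915 [326.8 172.3] [326.8 242.1]
0.1 [326.8 156.3] [326.8 226.7]
0.11 [326.8 137. ] [326.8 208.1]
0.128 [326.8 100.2] [326.8 172.7]
```

View pics/w3.png

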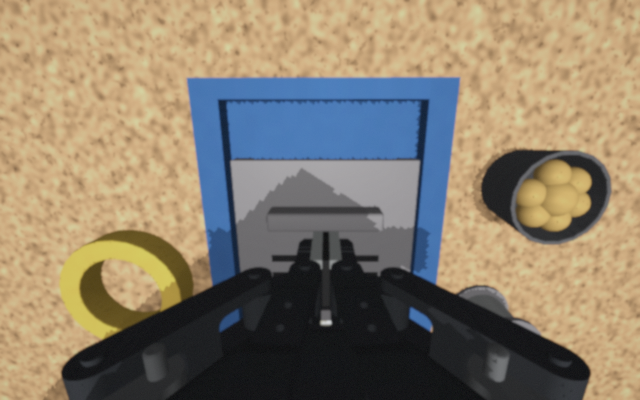

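Front edge at v≈159 and rib rear edge at v≈231, so about 98 mm of travel. The cover is straight and flat. I'll push 12 mm more for margin, then back off, lift and look.

>>> {"method": "drive_tool", "body": {"deltas": [[[255, -4, 0, 0, 0, 0, 0], [255, -4, 0, 0, 0, 0, 0], [255, -4, 0, 0, 0, 0, 0], [255, 0, 0, 0, 0, 0, 0], [255, 5, 0, 0, 0, 0, 0], [255, 5, 0, 0, 0, 0, 0], [255, 0, -30, 0, 0, 0, 0], [255, 0, -40, 0, 0, 0, 0], [255, 35, -30, 0, 0, 0, 0], [255, 40, -20, 0, 0, 0, 0], [255, 40, 0, 0, 0, 0, 0], [255, 0, 0, 0, 0, 0, 0]]]}}

```text
time_s: 10.25
eef_pos: [0.5323, -0.1487, 0.1961]
tool_rot: [-90.0, -0.1, -147.5]
force: [0.6, -0.3, 0.7]
opening: 0.0002
```

>>> {"method": "drive_tool", "body": {"deltas": [[[255, 40, 0, 0, 0, 0, 0], [255, 0, 0, 0, 0, 0, 0], [255, 0, 0, 0, 0, 0, 0], [255, 0, 0, 0, 0, 0, 0]]]}}

```text
time_s: 10.65
eef_pos: [0.5031, -0.1685, 0.1952]
tool_rot: [-90.0, 0.0, -147.2]
force: [0.5, -0.0, 0.8]
opening: -0.0001
```

```bash
python3 - <<'E'
from h import *
s=manip.get_state();print(s['time_s'],s['eef_pos'],s['force'])
im=cams.read_camera("wrist");cv2.imwrite("pics/w4.png",im)
S=np.array([np.cos(np.radians(32.8)),np.sin(np.radians(32.8)),0])
for d in(.0915,.1,.11,.12): print(d,proj("wrist",np.array([.5887,-.1142,.07])+d*S).round(1),"rear",proj("wrist",np.array([.5887,-.1142,.07])+(d-.1)*S).round(1))
for q in("tape","spool","pot"): print(q,[(np.round(d["centre"],3),round(d["p"],2)) for d in spotter.find_in(q,"wrist")[:1]])
E
```

```text
10.65 [ 0.50314542 -0.16851491  0.19522609] [ 0.4969717  -0.03570791  0.82128021]
0.0915 [326.2 -43.6] rear [326.3  89.5]
0.1 [326.2 -56.3] rear [326.3  79.3]
0.11 [326.2 -71.7] rear [326.3  67.1]
0.12 [326.2 -87.5] rear [326.3  54.6]
tape [(array([0.492, 0.02 , 0.024]), 0.92)]
spool [(array([ 0.62 , -0.25 ,  0.044]), 0.7)]
pot [(array([ 0.72 , -0.204,  0.041]), 0.94)]
```

View pics/w4.png

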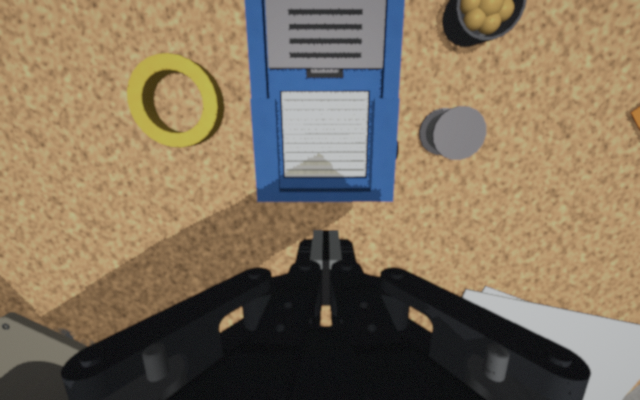

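The bay, (281–368, 91–178), is fully open. The cover's rear edge at v≈69 gives about 108 mm of travel; it lies flat and the neighbours haven't moved.

```bash
python3 -c "
from h import *
sign_off()"
```

```text
the job is handed in; nothing more can be done
```

The job is done and handed in: the snap tab is pressed down and the filter bay is completely uncovered. `sign_off()` reports no verdict.

- **Tab:** With closed fingertips I pressed it until it bottomed at z = 0.061 m under 16 N. The picture afterwards showed it down and the cover still on its seat.
- **Cover:** I pushed it by the rear face of its rib, with contact forces of about 1 N or less. It travelled about 108 mm from its seat, against the 91.5 mm needed to clear the bay, and looked straight and flat in the last wrist picture.
- **Neighbours:** The tape roll, spool and pot were found within about 8 mm of where they were first seen. That is close to the detector's own error of about 4 mm, and nothing touched them.
- **Arm:** It was withdrawn and clear of everything, with the last readings at about 10.7 s of the 40 s allowed.

No check failed. The tab was mostly hidden by the cover in the last picture, so its final state rests on the press and on the cover passing over it.

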